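# Stir the beads in the blue dish

## Task

Take the red-handled stirring rod out of its stand and stir the beads in the blue dish with it: at least three full turns, anticlockwise seen from above, in a wide circle about halfway out from the dish's middle, the tip close above the floor. Keep all the beads in the dish, then put the rod back in the stand it came from so that it hangs upright with its collar down on the stand, and let go. Leave the blue-handled brush and the white dish alone, and do not shove the blue dish about.

Things in the scene. Friction and masses are not known exactly. Their poses are not given: they have to be found in the camera images.
- rod: Stirring rod to use: round white plastic shaft 12 mm in diameter with a rounded tip, under a red collar and a red handle. Origin at the centre of the lower tip, z up along the rod towards the handle. The collar is a disc 46 mm in diameter from 90 to 96 mm above the tip; the handle is a plain upright cylinder 22 mm in diameter from 96 to 151 mm above the tip. 90 g, loose; it starts upright in the stand, hanging by its collar.
- stand_hole0 (a point): Centre of the mouth of the stirring rod's stand, a fixed grey block 75 x 75 x 100 mm high with one upright round hole through it, 26 mm in diameter. This point is level with the block's flat top, 100 mm above the table; z up. A seated rod rests with its collar on the top, its tip 90 mm below this point.
- dish: Blue round ceramic dish with straight walls that holds the beads: 120 mm outer diameter, walls 4 mm thick, 55 mm high, floor 6 mm thick. Origin at the centre of its underside, z up. About 0.6 kg, loose on the table.
- brush: Bystander, not to be used: a brush of the same shape and size as the stirring rod but with a blue collar and blue handle, in a second grey stand of the same kind. Origin at its lower tip.
- dish2: Bystander, not to be used: a white dish of the same size as the blue one, with black rubber stoppers in it. Origin at the centre of its underside.
- bead0: One of five loose plastic beads lying in one layer on the floor of the blue dish: an orange ball 24 mm in diameter, 12 g. Origin at its centre; at the start about 32 mm from the dish's centre, the middle of the dish being free.
- bead1: One of five loose plastic beads lying in one layer on the floor of the blue dish: a green ball 24 mm in diameter, 12 g. Origin at its centre; at the start about 32 mm from the dish's centre, the middle of the dish being free.
- bead2: One of five loose plastic beads lying in one layer on the floor of the blue dish: an orange ball 24 mm in diameter, 12 g. Origin at its centre; at the start about 32 mm from the dish's centre, the middle of the dish being free.
- bead3: One of five loose plastic beads lying in one layer on the floor of the blue dish: a green ball 24 mm in diameter, 12 g. Origin at its centre; at the start about 32 mm from the dish's centre, the middle of the dish being free.
- bead4: One of five loose plastic beads lying in one layer on the floor of the blue dish: an orange ball 24 mm in diameter, 12 g. Origin at its centre; at the start about 32 mm from the dish's centre, the middle of the dish being free.

How it is judged:
By the outcome, as a careful person would: the job done as asked, in the order asked, and still so for the second after the job is handed in, with the robot touching nothing.
It also fails if it takes over 72 s, if anything falls off the work surface, if the arm or the gripper's body presses on something with over 40 N, if the wrist force passes 120 N, or if a joint passes its speed limit or range.

## Robot

A 6-joint arm with a two-finger parallel gripper is mounted at the origin on the work surface. World frame = base frame: x ahead of the robot, y to its left, z up, the work surface at z = 0. Lengths are in mm, angles in rad, forces in N, time in s.
With the tool pointing down it reaches from about 350 to 975 mm from the base axis. Payload 7.1 kg.
Tool frame: the origin (TCP) lies at the very end of the fingers, on their centre line; the grasp point (between the pads) lies 19 mm behind it (ctrl.grasp_offset is the distance from the TCP to the grasp point, in mm); z points along the fingers, y is the line along which they close (so a half turn about z gives the same grasp; the last joint's range is limited). The gripper opens to 88 mm and grips with 3 to 60 N. Pads are 20 mm wide; open, the fingers measure 115 mm over their backs; the gripper's body (75 mm by 178 mm) begins 61 mm behind the grasp point.
Start: joints at [1.313, 0.423, 1.63, -0, 1.089, -0.019], TCP at [147.804, 607.255, 222.675] pointing down, gripper open.
Joint ranges: [-3, 3], [-0.9, 2.11], [0.09, 2.58], [-1.31, 4.45], [0.11, 2.69], [-2.54, 2.54]. Speed limits (rad/s): [2.39, 2.39, 3.01, 3.14, 3.14, 3.14].

## Interface

Orientations are given as a rotation vector (axis times angle).
In Python, from workcell import ctrl, viewer, ticket, models gives the robot as it stands.
- The arm moves only by the tool play_rows, never from a script. Its arguments are lists of equal length, an entry for each row: "dp": the shift along the world's x, y, z in mm, a list of three; "yaw": the turn about the world's z in degrees. In form: {"dp": [[tx, ty, tz], ...], "yaw": [yaw, ...]}. A call has 1 to 8 rows; each row shifts and turns the commanded pose from where the row before left it; what a row does not reach is not made up. A row lasts 1/12 s, in which the tool goes at most 41.7 mm and 7.16 degrees, less where a joint would pass 70% of its speed; a pose out of reach is approached as far as the arm can. A call is refused whole if a number of a shift passes 41.7 or a number of a turn 7.16, either way. A call with a gripper value outside its range is refused whole. "gripper" is the closure, from 0 (fully open) to 1 (shut), set as the call begins (left out, the last holds). The fingers move at their own pace and stop on an object; the grip force is fixed at half the most. Time passes only in rows, so rows that do not move let the fingers close. It gives the time, the measured TCP pose, the force, the opening and the grip force at its end, in the units of the state.
- ctrl.get_obs(): the state, without advancing time (a new reading comes with each control period).
- viewer.get_image(name): name is "scene" or "top"; returns a dict with "pixels" (400x640x3 uint8, red, green, blue), "range_z" (400x640 float32, mm along the optical axis (not along the pixel's ray), 0 where there is no reading), "fx", "fy", "cx", "cy" (pixels), "T" (4x4, takes a point from camera to world coordinates). Camera axes: x right, y up, looking along -z (the intrinsics and any distortion apply to the point x, -y, -z); pixel columns grow to the right and rows downward; lengths in mm; the calibration is good to about 2 mm. A picture is of the moment at which its call begins.
- ticket.close_job(): hands the job in; it is judged then, once.
Trained networks look in a picture, given as the dict that the camera call returned (one of the last four; its "shot" number tells which), for a name from the list of things; names that differ only in an ending like _2 or _b are one class to them, and where a whole thing is asked for, a point or a joint stands for the part that bears it (a point fixed in the world has none). Each returns a list of dicts, best first, with "conf" (0 to 1); they miss things now and then, are a little off and sometimes report something else, mostly with a low value. They report only what shows in the picture. A call takes as long as a camera call.
- models.look_for(picture, name): "bbox" ([centre column, centre row, width, height] in pixels, round what is visible of it).
- models.landmark_of(picture, name): "location" ([column, row] in pixels: a listed point, or the origin of a listed thing).
The state is a dict: "t": time; "qpos": joint angles; "qvel": joint speeds; "joint_torque": joint torques, N m; "ee_pos": TCP position; "orientation": TCP orientation; "ft_force": force on the tool from outside, world axes, zero at the start; "moment": the same for the moment, N m; "width": finger opening in mm; "grasp_force": force on a finger pad.
Only numpy, scipy, OpenCV 4.12 (cv2) and the standard library are available. Lean on these libraries where they do the work, as an engineer would, in place of code of your own. Each camera call takes 0.05 s, during which the arm holds its last target. There are 200 camera calls.

## Working session

There is one attempt and no reset: what is moved stays moved. The work goes in short steps, Python scripts to look and compute and a tool call to move; the robot and the scene stay as the last step left them, time stands still between calls to the robot, and variables do not carry over. Pictures are saved under pics/ and viewed, at most 10 in all, crops included, and the job is handed in when it is done.

Besides the shell and the picture viewer there is one more tool, called in YAML: its name, and indented under it one key for each argument. play_rows: Moves the arm, as the interface text tells. Its arguments: {"type":"object","properties":{"dp":{"type":"array"},"yaw":{"type":"array"},"gripper":{"type":"number"}},"required":["dp","yaw"]}

```bash
mkdir -p pics
cat > h.py <<'E'
import numpy as np, cv2
from workcell import ctrl, viewer, ticket, models
def cloud(p):
    z=p["range_z"]; v,u=np.mgrid[:z.shape[0],:z.shape[1]]
    P=np.stack([(u-p["cx"])/p["fx"]*z,-(v-p["cy"])/p["fy"]*z,-z],-1)
    W=P@p["T"][:3,:3].T+p["T"][:3,3]; W[z==0]=np.nan
    return W
def ray_at(p,uv,h):
    d=np.array([(uv[0]-p["cx"])/p["fx"],-(uv[1]-p["cy"])/p["fy"],-1.])
    d=p["T"][:3,:3]@d; o=p["T"][:3,3]; return o+d*(h-o[2])/d[2]
E
python3 - <<'E'
from h import *
print({k:np.round(v,3) for k,v in ctrl.get_obs().items()})
ims=[]
for n in ("scene","top"):
    p=viewer.get_image(n); cv2.imwrite(f"pics/{n}0.png",p["pixels"][:,:,::-1]); print(n,[k for k in p if k not in("pixels","range_z")],p["T"].round(2).tolist(),p["fx"])
    W=cloud(p)
    for nm,h in (("rod",None),("stand_hole0",100),("dish",0),("brush",None),("dish2",0)):
        b=models.look_for(p,nm) if nm!="stand_hole0" else []
        l=models.landmark_of(p,nm)
        print(nm,[(np.round(x["bbox"]),round(x["conf"],2)) for x in b[:2]],[(np.round(x["location"]),round(x["conf"],2),ray_at(p,x["location"],h if h is not None else 10).round()) for x in l[:2]])
    hsv=cv2.cvtColor(p["pixels"],cv2.COLOR_RGB2HSV)
    m=((hsv[...,0]<6)|(hsv[...,0]>174))&(hsv[...,1]>150)&(hsv[...,2]>60)
    q=W[m]; q=q[~np.isnan(q[:,0])]; print("red",len(q),np.nanpercentile(q,[2,50,98],axis=0).round())
E
```

```text
{'t': np.float64(0.0), 'qpos': array([ 1.313,  0.424,  1.631, -0.   ,  1.089, -0.019]), 'qvel': array([-0.001,  0.001,  0.002,  0.001,  0.001,  0.001]), 'joint_torque': array([ 1.0000e-03, -5.4462e+01, -2.7367e+01,  6.5000e-02,  2.3000e-02,
       -0.0000e+00]), 'ee_pos': array([147.684, 606.732, 221.903]), 'orientation': array([-3.740e-01, -3.119e+00,  2.000e-03]), 'ft_force': array([-0.33 , -0.467,  0.131]), 'moment': array([ 0.003, -0.02 ,  0.032]), 'grasp_force': np.float64(0.0), 'width': np.float64(87.827)}
scene ['fx', 'fy', 'cx', 'cy', 'T', 'shot'] [[0.03, -0.73, 0.68, 1234.24], [1.0, 0.03, -0.01, -27.2], [-0.01, 0.68, 0.73, 877.11], [0.0, 0.0, 0.0, 1.0]] 517.9403399806484
rod [(array([180., 165.,  25.,  32.]), 0.91)] [(array([257., 235.]), 0.4, array([ 516., -141.,   10.]))]
stand_hole0 [] [(array([177., 176.]), 0.6, array([ 417., -310.,  100.]))]
dish [(array([275., 233.,  64.,  64.]), 0.89)] [(array([364., 271.]), 0.69, array([612.,  83.,   0.])), (array([273., 240.]), 0.68, array([ 523., -107.,    0.]))]
brush [(array([442., 169.,  22.,  33.]), 0.88)] []
dish2 [(array([275
[... 501 characters left out ...]
] [(array([461., 224.]), 0.67, array([ 422., -324.,  100.]))]
dish [(array([366., 185.,  47.,  50.]), 0.83), (array([297., 155.,  46.,  48.]), 0.76)] [(array([362., 183.]), 0.97, array([534., -95.,   0.])), (array([299., 155.]), 0.56, array([610.,  75.,   0.]))]
brush [(array([224., 215.,  23.,  20.]), 0.85)] [(array([226., 218.]), 0.81, array([443., 268.,  10.])), (array([376., 174.]), 0.49, array([ 557., -130.,   10.]))]
dish2 [(array([366., 185.,  47.,  50.]), 0.83), (array([297., 155.,  46.,  48.]), 0.76)] [(array([362., 183.]), 0.97, array([534., -95.,   0.])), (array([299., 155.]), 0.56, array([610.,  75.,   0.]))]
red 264 [[ 399. -323.   98.]
 [ 419. -302.  106.]
 [ 440. -286.  162.]]
```

Run:
```python
from h import *
from scipy.optimize import least_squares
def circ(q,r=None):
    f=(lambda s:np.hypot(*(q-s[:2]).T)-r) 
    s=least_squares(f,q.mean(0),loss="soft_l1",f_scale=2); return s.x.round(1),np.abs(s.fun).mean().round(1)
for n in ("scene","top"):
    p=viewer.get_image(n); W=cloud(p); hsv=cv2.cvtColor(p["pixels"],cv2.COLOR_RGB2HSV)
    m=((hsv[...,0]<6)|(hsv[...,0]>174))&(hsv[...,1]>150)&(hsv[...,2]>60)
    t=m&(W[...,2]>155); q=W[t]; print(n,"handle top",len(q),((q.max(0)+q.min(0))/2).round(1),q.mean(0).round(1))
    x=W[...,0];y=W[...,1];z=W[...,2]
    s=(np.hypot(x-420,y+305)<70)&(abs(z-100)<5)&~m; q=W[s]; print("stand top",len(q),np.percentile(q,[1,50,99],axis=0).round(1).tolist())
    for c in ((530,-98),(611,80)):
        s=(np.hypot(x-c[0],y-c[1])<72)&(z>50)&(z<60); q=W[s]; print("rim",len(q),q[:,2].mean().round(1),circ(q[:,:2],58), hsv[s].mean(0).round())
big=np.vstack([cv2.resize(cv2.imread("pics/scene0.png")[110:330,100:500],(800,440))[:300],cv2.resize(cv2.imread("pics/top0.png")[100:250,180:580],(800,300))])
cv2.imwrite("pics/both.png",big)
```

```text
scene handle top 51 [ 419.2 -306.   160.3] [ 421.3 -305.9  160.5]
stand top 612 [[377.1, -349.9, 95.6], [434.0, -305.5, 99.5], [462.7, -267.5, 103.8]]
rim 380 53.7 (array([527.4, -99. ]), np.float64(1.4)) [101. 109.  55.]
rim 413 53.6 (array([610.9,  79. ]), np.float64(1.3)) [30. 30. 94.]
top handle top 66 [ 419.2 -306.7  159.2] [ 419.1 -306.3  159.2]
stand top 642 [[377.1, -350.4, 95.1], [418.5, -307.3, 98.6], [459.5, -266.9, 102.8]]
rim 219 53.4 (array([525.5, -98.9]), np.float64(1.1)) [103. 152.  93.]
rim 220 53.3 (array([608.7,  79. ]), np.float64(1.1)) [ 70.  18. 146.]
```

View pics/both.png

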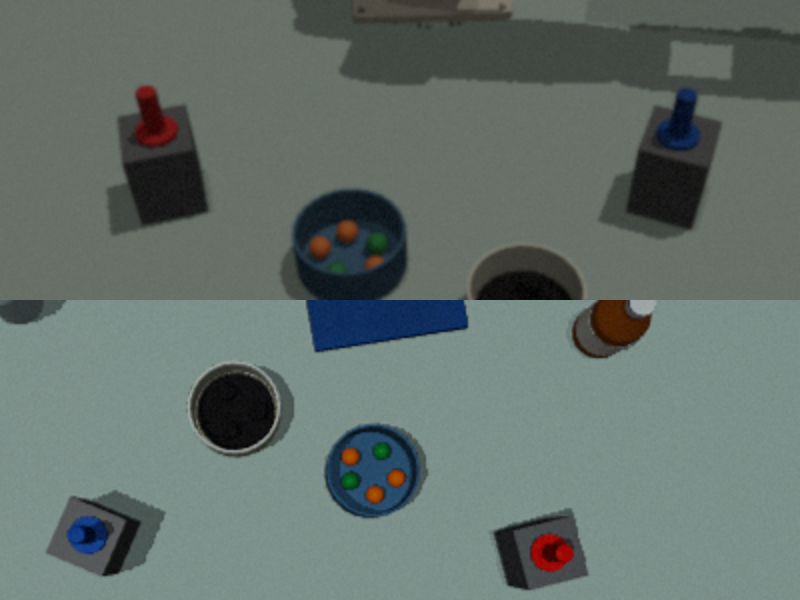

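The crop shows the red rod in the left stand at scene px ~(175,165), i.e. about (420, -306). The blue dish with beads is at top px (366,185), about (526, -99). The brush, white dish, box and bottle all stand clear of the path. Next I compute the arc.

Run:
```python
from h import *
n=32; s=np.linspace(0,1,n+1); a=np.deg2rad(76.3+s*(-36.08-76.3)); r=624.4+s*(519.7-624.4)
P=np.round(np.c_[r*np.cos(a),r*np.sin(a)]-[147.7,606.7]); d=np.diff(P,axis=0)
for k in range(4): print([[int(x),int(y),0] for x,y in d[8*k:8*k+8]])
print(P[-1]+[147.7,606.7],np.hypot(*d.T).max())
```

```text
[[36, -13, 0], [35, -16, 0], [34, -17, 0], [32, -20, 0], [31, -21, 0], [29, -23, 0], [28, -25, 0], [26, -26, 0]]
[[24, -27, 0], [23, -29, 0], [20, -30, 0], [18, -31, 0], [17, -32, 0], [14, -33, 0], [12, -33, 0], [10, -34, 0]]
[[8, -34, 0], [6, -35, 0], [4, -34, 0], [1, -35, 0], [-1, -34, 0], [-2, -34, 0], [-5, -34, 0], [-7, -33, 0]]
[[-9, -32, 0], [-11, -31, 0], [-12, -31, 0], [-15, -30, 0], [-16, -28, 0], [-18, -27, 0], [-19, -26, 0], [-21, -25, 0]]
[ 419.7 -306.3] 38.48376280978771
```

play_rows:
  dp:
    - [36,-13,0]
    - [35,-16,0]
    - [34,-17,0]
    - [32,-20,0]
    - [31,-21,0]
    - [29,-23,0]
    - [28,-25,0]
    - [26,-26,0]
  yaw: [-3.5,-3.5,-3.5,-3.5,-3.5,-3.5,-3.5,-3.5]
  gripper: 0

```text
t: 1.77
ee_pos: [400.4, 445.1, 222.8]
orientation: [1.122, 2.934, 0.001]
ft_force: [0.3, -0.1, -0.2]
width: 87.6
grasp_force: 0.0
```

play_rows:
  dp:
    - [24,-27,0]
    - [23,-29,0]
    - [20,-30,0]
    - [18,-31,0]
    - [17,-32,0]
    - [14,-33,0]
    - [12,-33,0]
    - [10,-34,0]
  yaw: [-3.5,-3.5,-3.5,-3.5,-3.5,-3.5,-3.5,-3.5]

```text
t: 2.43
ee_pos: [537.6, 195.6, 222.8]
orientation: [1.799, 2.575, 0.001]
ft_force: [0.7, -0.6, -0.4]
width: 88.1
grasp_force: 0.0
```

play_rows:
  dp:
    - [8,-34,0]
    - [6,-35,0]
    - [4,-34,0]
    - [1,-35,0]
    - [-1,-34,0]
    - [-2,-34,0]
    - [-5,-34,0]
    - [-7,-33,0]
  yaw: [-3.5,-3.5,-3.5,-3.5,-3.5,-3.5,-3.5,-3.5]

```text
t: 3.1
ee_pos: [540.8, -77.5, 222.8]
orientation: [2.368, 2.064, 0.001]
ft_force: [0.3, -0.2, -0.7]
width: 87.8
grasp_force: 0.0
```

play_rows:
  dp:
    - [-9,-32,0]
    - [-11,-31,0]
    - [-12,-31,0]
    - [-15,-30,0]
    - [-16,-28,0]
    - [-18,-27,0]
    - [-19,-26,0]
    - [-21,-25,0]
  yaw: [-3.5,-3.5,-3.5,-3.5,-3.5,-3.5,-3.5,-3.5]

```text
t: 3.77
ee_pos: [419.1, -307.1, 222.9]
orientation: [2.797, 1.43, 0.0]
ft_force: [-0.6, -0.8, 0.2]
width: 87.9
grasp_force: 0.0
```

play_rows:
  dp:
    - [0,0,-24]
    - [0,0,-24]
    - [0,0,-24]
    - [0,0,-20]
    - [0,0,-14.5]
    - [0,0,0]
  yaw: [0,0,0,0,0,0]

```text
t: 4.27
ee_pos: [418.2, -304.6, 113.6]
orientation: [-2.791, -1.432, 0.003]
ft_force: [-0.3, -0.5, -0.6]
width: 88.0
grasp_force: 0.0
```

Run:
```python
from h import *
a=viewer.get_image("scene")["pixels"]; b=viewer.get_image("top")["pixels"]
A=cv2.resize(a[80:230,100:260],(400,375)); B=cv2.resize(b[150:300,380:540],(400,375))
cv2.imwrite("pics/g1.png",np.hstack([A,B])[:,:,::-1])
```

```text
(no output)
```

View pics/g1.png

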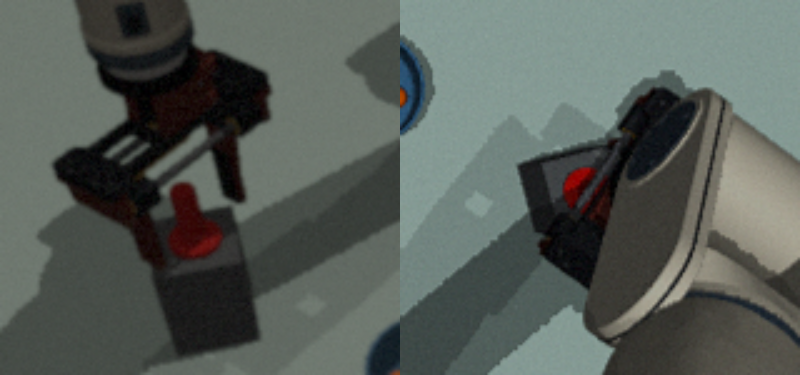

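The fingertips straddle the handle, with their midpoint near crop px (197,232) and the collar at (195,240). Closing now.

play_rows:
  dp:
    - [0,0,0]
    - [0,0,0]
    - [0,0,0]
    - [0,0,0]
    - [0,0,0]
    - [0,0,0]
    - [0,0,0]
    - [0,0,0]
  yaw: [0,0,0,0,0,0,0,0]
  gripper: 1

```text
t: 5.03
ee_pos: [419.8, -305.8, 116.2]
orientation: [2.795, 1.434, 0.0]
ft_force: [-0.3, 0.4, -0.7]
width: 37.8
grasp_force: 0.0
```

play_rows:
  dp:
    - [0,0,0]
    - [0,0,0]
    - [0,0,0]
    - [0,0,0]
    - [0,0,0]
    - [0,0,0]
  yaw: [0,0,0,0,0,0]

```text
t: 5.53
ee_pos: [419.8, -305.7, 116.1]
orientation: [-2.795, -1.434, 0.0]
ft_force: [0.3, 0.6, -1.1]
width: 21.5
grasp_force: 30.0
```

play_rows:
  dp:
    - [0,0,6]
    - [0,0,12]
    - [0,0,16]
    - [0,0,18]
    - [0,0,18]
    - [0,0,18]
    - [0,0,16]
    - [0,0,10]
  yaw: [0,0,0,0,0,0,0,0]

```text
t: 6.2
ee_pos: [420.3, -306.1, 232.3]
orientation: [2.793, 1.433, 0.001]
ft_force: [-0.4, 0.1, -1.2]
width: 21.8
grasp_force: 30.0
```

play_rows:
  dp:
    - [7,14,0]
    - [13,25,0]
    - [17,33,0]
    - [17,33,0]
    - [17,33,0]
    - [17,33,0]
    - [13,25,0]
    - [6,11,0]
  yaw: [0,0,0,0,0,0,0,0]

```text
t: 6.87
ee_pos: [527.9, -95.8, 230.2]
orientation: [-2.793, -1.437, -0.001]
ft_force: [-0.7, -0.2, -0.9]
width: 21.7
grasp_force: 30.0
```

play_rows:
  dp:
    - [0,0,-10]
    - [0,0,-15]
    - [0,0,-15]
    - [0,0,-8]
    - [0,0,0]
    - [0,0,0]
  yaw: [0,0,0,0,0,0]

```text
t: 7.37
ee_pos: [526.1, -99.6, 181.7]
orientation: [-2.795, -1.432, 0.002]
ft_force: [0.8, -0.5, -0.2]
width: 21.4
grasp_force: 30.0
```

Run:
```python
from h import *
o=ctrl.get_obs(); print(o["ee_pos"],o["width"],o["grasp_force"])
p=viewer.get_image("scene"); W=cloud(p); a=p["pixels"]; b=viewer.get_image("top")
hsv=cv2.cvtColor(a,cv2.COLOR_RGB2HSV)
l=models.landmark_of(p,"rod"); print([(x["location"],x["conf"],ray_at(p,x["location"],o["ee_pos"][2]-106).round(1)) for x in l[:2]])
x,y,z=W[...,0],W[...,1],W[...,2]
near=np.hypot(x-526,y+99)<50
m=((hsv[...,0]<6)|(hsv[...,0]>174))&(hsv[...,1]>150)&near
q=W[m]; print("red",len(q),np.percentile(q,[2,50,98],axis=0).round(1).tolist())
s=(z>60)&(z<145)&near&~m; q=W[s]; print("shaft",len(q))
for lo in range(60,150,8):
    k=q[(q[:,2]>=lo)&(q[:,2]<lo+8)]
    if len(k): print(lo,len(k),np.median(k,0).round(1))
c=a[130:290,180:370]; d=b["pixels"][120:280,290:480]
cv2.imwrite("pics/over.png",np.hstack([cv2.resize(c,(400,337)),cv2.resize(d,(400,337))])[:,:,::-1])
```

```text
[526.10837745 -99.55504351 181.67786421] 21.42194625363253 29.99970316886902
[([274.4, 216.0], 0.92, array([520.1, -97.8,  75.7]))]
red 632 [[512.1, -120.5, 169.3], [537.2, -93.1, 219.5], [563.5, -59.2, 359.3]]
shaft 129
76 8 [ 530.2 -100.    80.5]
84 16 [ 530.4 -100.7   87.6]
92 14 [ 530.7 -100.    94.9]
100 18 [ 530.1 -100.5  103.4]
108 14 [530.7 -99.8 112. ]
116 17 [ 530.2 -101.1  120.8]
124 16 [530.2 -98.8 128. ]
132 18 [ 530.4 -100.1  135.4]
140 8 [ 531.2 -100.8  142.9]
```

View pics/over.png

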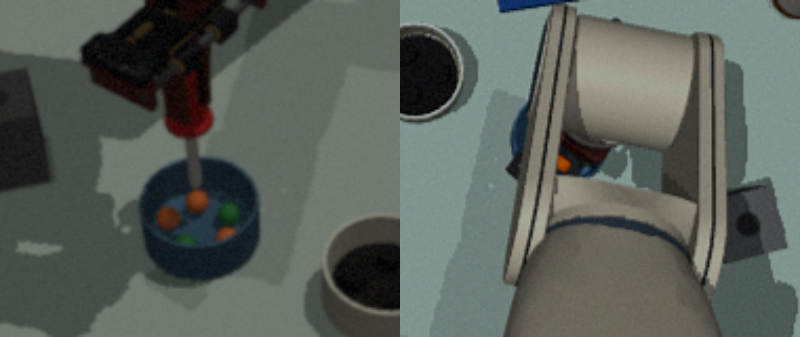

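The rod hangs upright over the dish, tip about 76 mm high, and the middle of the dish is free of beads at crop px (195,215). I lower it with a (+1.5, +1) correction and compute the stirring rows.

play_rows:
  dp:
    - [1.5,1,-6]
    - [0,0,-10]
    - [0,0,-12]
    - [0,0,-12]
    - [0,0,-12]
    - [0,0,-9]
    - [0,0,-5.5]
    - [0,0,0]
  yaw: [0,0,0,0,0,0,0,0]

```text
t: 8.18
ee_pos: [527.5, -97.5, 114.2]
orientation: [-2.794, -1.434, 0.003]
ft_force: [0.2, 0.2, -1.2]
width: 21.4
grasp_force: 30.0
```

Run:
```python
from h import *
o=ctrl.get_obs(); print(o["ee_pos"],o["ft_force"])
p=viewer.get_image("scene"); W=cloud(p); a=p["pixels"]
cv2.imwrite("pics/in.png",cv2.resize(a[150:290,200:360],(640,560))[:,:,::-1])
th=np.deg2rad(15*np.arange(25)); C=24.5*np.c_[np.cos(th),np.sin(th)]
d=np.diff(C,axis=0).round(1)
for k in range(3): print([[*map(float,v),0] for v in d[8*k:8*k+8]])
print(d.sum(0))
```

```text
[527.45439294 -97.53709919 114.23056266] [ 0.16466183  0.1943957  -1.17420328]
[[-0.8, 6.3, 0], [-2.4, 5.9, 0], [-3.9, 5.1, 0], [-5.1, 3.9, 0], [-5.9, 2.4, 0], [-6.3, 0.8, 0], [-6.3, -0.8, 0], [-5.9, -2.4, 0]]
[[-5.1, -3.9, 0], [-3.9, -5.1, 0], [-2.4, -5.9, 0], [-0.8, -6.3, 0], [0.8, -6.3, 0], [2.4, -5.9, 0], [3.9, -5.1, 0], [5.1, -3.9, 0]]
[[5.9, -2.4, 0], [6.3, -0.8, 0], [6.3, 0.8, 0], [5.9, 2.4, 0], [5.1, 3.9, 0], [3.9, 5.1, 0], [2.4, 5.9, 0], [0.8, 6.3, 0]]
[-1.55431223e-15 -4.44089210e-15]
```

View pics/in.png

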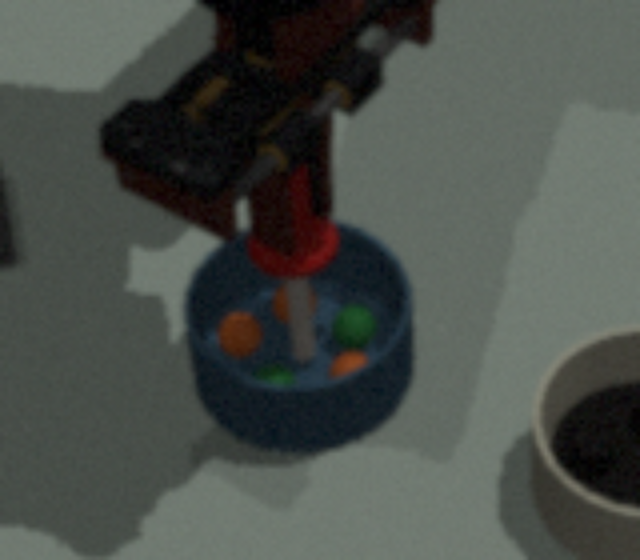

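The rod stands in the middle of the dish, tip at px (303,355), with the beads ringed around it. I move out to the radius and do the first turn.

play_rows:
  dp:
    - [3,0,0]
    - [5,0,0]
    - [6,0,0]
    - [6,0,0]
    - [4.5,0,0]
  yaw: [0,0,0,0,0]

```text
t: 8.65
ee_pos: [554.2, -97.8, 116.2]
orientation: [2.794, 1.434, 0.002]
ft_force: [-0.4, 0.4, -0.6]
width: 21.5
grasp_force: 30.0
```

play_rows:
  dp:
    - [-0.8,6.3,0]
    - [-2.4,5.9,0]
    - [-3.9,5.1,0]
    - [-5.1,3.9,0]
    - [-5.9,2.4,0]
    - [-6.3,0.8,0]
    - [-6.3,-0.8,0]
    - [-5.9,-2.4,0]
  yaw: [0,0,0,0,0,0,0,0]

```text
t: 9.32
ee_pos: [515.2, -76.4, 115.7]
orientation: [-2.795, -1.434, 0.0]
ft_force: [0.6, 0.3, -0.3]
width: 21.5
grasp_force: 30.0
```

play_rows:
  dp:
    - [-5.1,-3.9,0]
    - [-3.9,-5.1,0]
    - [-2.4,-5.9,0]
    - [-0.8,-6.3,0]
    - [0.8,-6.3,0]
    - [2.4,-5.9,0]
    - [3.9,-5.1,0]
    - [5.1,-3.9,0]
  yaw: [0,0,0,0,0,0,0,0]

```text
t: 9.98
ee_pos: [516.7, -119.8, 115.7]
orientation: [2.796, 1.433, 0.0]
ft_force: [-0.4, -0.2, -0.6]
width: 21.4
grasp_force: 30.0
```

play_rows:
  dp:
    - [5.9,-2.4,0]
    - [6.3,-0.8,0]
    - [6.3,0.8,0]
    - [5.9,2.4,0]
    - [5.1,3.9,0]
    - [3.9,5.1,0]
    - [2.4,5.9,0]
    - [0.8,6.3,0]
  yaw: [0,0,0,0,0,0,0,0]

```text
t: 10.65
ee_pos: [552.9, -96.8, 115.5]
orientation: [-2.795, -1.434, 0.001]
ft_force: [0.6, -0.7, -1.2]
width: 21.5
grasp_force: 30.0
```

```bash
cat >> h.py <<'E'
from scipy.optimize import least_squares
def dishfit():
    p=viewer.get_image("scene"); W=cloud(p); x,y,z=W[...,0],W[...,1],W[...,2]
    s=(np.hypot(x-527,y+99)<72)&(z>48)&(z<60); q=W[s][:,:2]
    f=least_squares(lambda c:np.hypot(*(q-c).T)-58,[527,-99],loss="soft_l1",f_scale=2)
    o=ctrl.get_obs(); print("dish",f.x.round(1),"tcp",o["ee_pos"].round(1),o["ft_force"].round(1),o["width"].round(1))
    return p
E
python3 - <<'E'
from h import *
p=dishfit(); cv2.imwrite("pics/t1.png",cv2.resize(p["pixels"][150:290,200:360],(640,560))[:,:,::-1])
E
```

```text
Traceback (most recent call last):
  File "h.py", line 16, in dishfit
    o=ctrl.get_obs(); print("dish",f.x.round(1),"tcp",o["ee_pos"].round(1),o["ft_force"].round(1),o["width"].round(1))
                                                                                                  ^^^^^^^^^^^^^^^^
AttributeError: 'float' object has no attribute 'round'
```

```bash
sed -i 's/o\["width"\].round(1)/round(o["width"],1)/' h.py
python3 - <<'E'
from h import *
p=dishfit(); cv2.imwrite("pics/t1.png",cv2.resize(p["pixels"][150:290,200:360],(640,560))[:,:,::-1])
E
```

```text
dish [526.9 -99.1] tcp [552.9 -96.5 115.6] [ 0.7  0.5 -0.4] 21.3
```

View pics/t1.png

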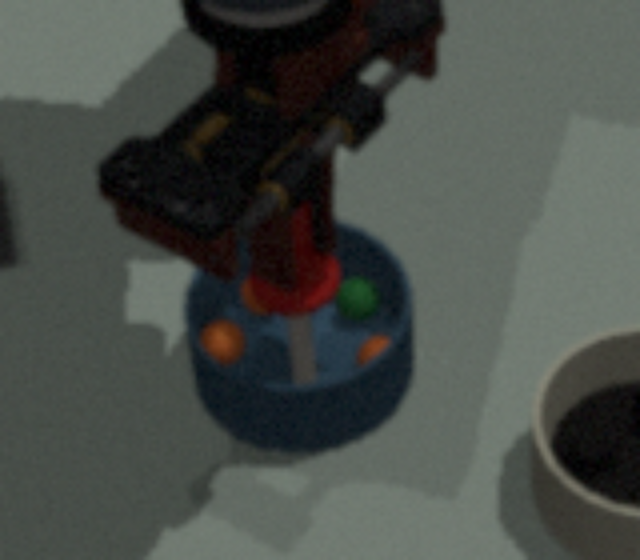

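The beads have spread outward, all still inside, and the dish has not moved (526.9, -99.1). Continuing.

play_rows:
  dp:
    - [-0.8,6.3,0]
    - [-2.4,5.9,0]
    - [-3.9,5.1,0]
    - [-5.1,3.9,0]
    - [-5.9,2.4,0]
    - [-6.3,0.8,0]
    - [-6.3,-0.8,0]
    - [-5.9,-2.4,0]
  yaw: [0,0,0,0,0,0,0,0]

```text
t: 11.42
ee_pos: [515.3, -76.5, 115.7]
orientation: [-2.795, -1.434, 0.0]
ft_force: [0.3, -0.2, -0.0]
width: 21.8
grasp_force: 30.0
```

play_rows:
  dp:
    - [-5.1,-3.9,0]
    - [-3.9,-5.1,0]
    - [-2.4,-5.9,0]
    - [-0.8,-6.3,0]
    - [0.8,-6.3,0]
    - [2.4,-5.9,0]
    - [3.9,-5.1,0]
    - [5.1,-3.9,0]
  yaw: [0,0,0,0,0,0,0,0]

```text
t: 12.08
ee_pos: [516.7, -119.8, 115.7]
orientation: [2.796, 1.433, 0.0]
ft_force: [0.9, 0.4, -1.7]
width: 21.5
grasp_force: 30.0
```

play_rows:
  dp:
    - [5.9,-2.4,0]
    - [6.3,-0.8,0]
    - [6.3,0.8,0]
    - [5.9,2.4,0]
    - [5.1,3.9,0]
    - [3.9,5.1,0]
    - [2.4,5.9,0]
    - [0.8,6.3,0]
  yaw: [0,0,0,0,0,0,0,0]

```text
t: 12.75
ee_pos: [552.3, -96.8, 115.3]
orientation: [-2.794, -1.434, 0.002]
ft_force: [-1.3, -0.5, -1.5]
width: 21.6
grasp_force: 30.0
```

play_rows:
  dp:
    - [-0.8,6.3,0]
    - [-2.4,5.9,0]
    - [-3.9,5.1,0]
    - [-5.1,3.9,0]
    - [-5.9,2.4,0]
    - [-6.3,0.8,0]
    - [-6.3,-0.8,0]
    - [-5.9,-2.4,0]
  yaw: [0,0,0,0,0,0,0,0]

```text
t: 13.42
ee_pos: [515.3, -76.6, 115.7]
orientation: [-2.795, -1.434, 0.0]
ft_force: [0.3, 0.2, -1.5]
width: 21.3
grasp_force: 30.0
```

play_rows:
  dp:
    - [-5.1,-3.9,0]
    - [-3.9,-5.1,0]
    - [-2.4,-5.9,0]
    - [-0.8,-6.3,0]
    - [0.8,-6.3,0]
    - [2.4,-5.9,0]
    - [3.9,-5.1,0]
    - [5.1,-3.9,0]
  yaw: [0,0,0,0,0,0,0,0]

```text
t: 14.08
ee_pos: [516.7, -119.8, 115.7]
orientation: [2.796, 1.433, 0.0]
ft_force: [0.3, -0.1, -0.4]
width: 21.5
grasp_force: 30.0
```

play_rows:
  dp:
    - [5.9,-2.4,0]
    - [6.3,-0.8,0]
    - [6.3,0.8,0]
    - [5.9,2.4,0]
    - [5.1,3.9,0]
    - [3.9,5.1,0]
    - [2.4,5.9,0]
    - [0.8,6.3,0]
  yaw: [0,0,0,0,0,0,0,0]

```text
t: 14.75
ee_pos: [553.0, -96.9, 115.6]
orientation: [-2.795, -1.434, 0.0]
ft_force: [-1.2, -0.6, -1.3]
width: 21.9
grasp_force: 30.0
```

play_rows:
  dp:
    - [-0.8,6.3,0]
    - [-2.4,5.9,0]
    - [-3.9,5.1,0]
    - [-5.1,3.9,0]
    - [-5.9,2.4,0]
    - [-6.3,0.8,0]
    - [-6.3,-0.8,0]
    - [-5.9,-2.4,0]
  yaw: [0,0,0,0,0,0,0,0]

```text
t: 15.42
ee_pos: [515.3, -76.6, 115.7]
orientation: [-2.795, -1.434, 0.0]
ft_force: [-0.2, -0.4, -1.1]
width: 21.9
grasp_force: 30.0
```

play_rows:
  dp:
    - [-5.1,-3.9,0]
    - [-3.9,-5.1,0]
    - [-2.4,-5.9,0]
    - [-0.8,-6.3,0]
    - [0.8,-6.3,0]
    - [2.4,-5.9,0]
    - [3.9,-5.1,0]
    - [5.1,-3.9,0]
  yaw: [0,0,0,0,0,0,0,0]

```text
t: 16.08
ee_pos: [516.8, -119.8, 115.7]
orientation: [2.795, 1.433, 0.0]
ft_force: [-0.0, -0.1, -0.9]
width: 21.7
grasp_force: 30.0
```

Run:
```python
from h import *
p=dishfit(); cv2.imwrite("pics/t3.png",cv2.resize(p["pixels"][150:290,200:360],(640,560))[:,:,::-1])
```

```text
dish [527.6 -98.4] tcp [ 518.2 -120.3  115.9] [ 1.3 -1.  -1.5] 21.2
```

View pics/t3.png

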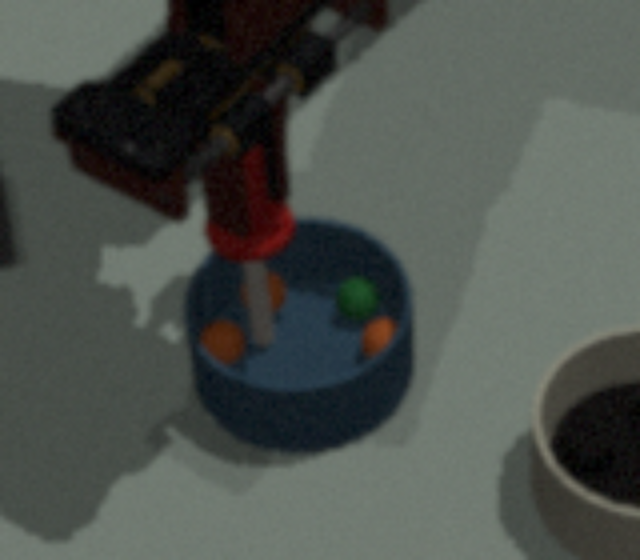

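The rod is 3 2/3 turns in. The beads have moved about 10–25 mm, the dish is still in place, and the rod is still upright. Now I go back to the middle, lift out and return.

play_rows:
  dp:
    - [3,5.2,0]
    - [4,7,0]
    - [3.1,6,0]
    - [2,3,0]
    - [0,0,6]
    - [0,0,12]
    - [0,0,16]
    - [0,0,18]
  yaw: [0,0,0,0,0,0,0,0]

```text
t: 16.8
ee_pos: [527.7, -97.3, 168.0]
orientation: [-2.794, -1.435, 0.002]
ft_force: [-0.3, -0.4, -1.6]
width: 21.5
grasp_force: 30.0
```

play_rows:
  dp:
    - [0,0,20]
    - [0,0,20]
    - [0,0,15]
    - [0,0,7.5]
    - [0,0,0]
    - [-6,-11,0]
    - [-12,-24,0]
    - [-16,-31,0]
  yaw: [0,0,0,0,0,0,0,0]

```text
t: 17.47
ee_pos: [493.3, -163.5, 228.9]
orientation: [-2.792, -1.438, 0.002]
ft_force: [0.4, -1.0, -0.8]
width: 21.8
grasp_force: 30.0
```

play_rows:
  dp:
    - [-16,-31,0]
    - [-16,-31,0]
    - [-16,-30,0]
    - [-13,-25,0]
    - [-9,-16,0]
    - [-4.5,-9,0]
    - [0,0,0]
    - [0,0,0]
  yaw: [0,0,0,0,0,0,0,0]

```text
t: 18.13
ee_pos: [419.2, -305.5, 229.4]
orientation: [-2.795, -1.432, 0.001]
ft_force: [0.6, 0.0, -1.3]
width: 21.5
grasp_force: 30.0
```

Run:
```python
from h import *
p=dishfit(); W=cloud(p); x,y,z=W[...,0],W[...,1],W[...,2]
hsv=cv2.cvtColor(p["pixels"],cv2.COLOR_RGB2HSV)
m=((hsv[...,0]<8)|(hsv[...,0]>172))&(hsv[...,1]>110)
s=(z>112)&(z<200)&(np.hypot(x-420,y+306)<30)&~m; q=W[s]
for lo in range(112,200,8):
    k=q[(q[:,2]>=lo)&(q[:,2]<lo+8)]
    if len(k): print(lo,len(k),np.median(k,0).round(1))
l=models.landmark_of(p,"stand_hole0"); print([(ray_at(p,v["location"],100).round(1),v["conf"]) for v in l[:2]])
t=viewer.get_image("top"); cv2.imwrite("pics/back.png",np.hstack([cv2.resize(p["pixels"][80:230,110:310],(400,300)),cv2.resize(t["pixels"][120:270,300:500],(400,300))])[:,:,::-1])
```

```text
dish [527.6 -98.8] tcp [ 419.6 -305.1  229.6] [ 0.1  0.7 -1. ] 21.9
120 6 [ 422.  -305.3  126.6]
128 15 [ 423.  -304.2  132.1]
136 15 [ 423.7 -303.6  139.6]
144 17 [ 423.5 -304.8  147.1]
152 18 [ 424.3 -303.7  156.1]
160 20 [ 423.1 -303.8  164.3]
168 20 [ 422.8 -304.6  173.2]
176 14 [ 423.1 -303.1  180.5]
184 19 [ 423.6 -304.5  187.4]
192 18 [ 423.6 -305.1  196.1]
[]
```

View pics/back.png

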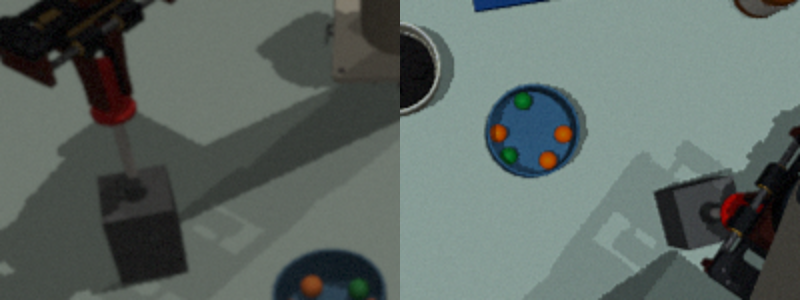

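All five beads are in the dish (top view). The rod is upright, with its tip over the hole. Lowering.

play_rows:
  dp:
    - [0,0,-8]
    - [0,0,-14]
    - [0,0,-16]
    - [0,0,-16]
    - [0,0,-16]
    - [0,0,-16]
    - [0,0,-12]
    - [0,0,-6]
  yaw: [0,0,0,0,0,0,0,0]

```text
t: 18.95
ee_pos: [419.3, -304.3, 124.2]
orientation: [-2.792, -1.435, 0.002]
ft_force: [-0.4, 0.4, -1.6]
width: 21.3
grasp_force: 30.0
```

play_rows:
  dp:
    - [0,0,-4]
    - [0,0,-3]
    - [0,0,-2]
    - [0,0,0]
    - [0,0,0]
    - [0,0,0]
  yaw: [0,0,0,0,0,0]

```text
t: 19.45
ee_pos: [420.1, -306.0, 117.7]
orientation: [2.794, 1.433, 0.001]
ft_force: [0.1, 0.0, -0.7]
width: 21.7
grasp_force: 30.0
```

play_rows:
  dp:
    - [0,0,-0.6]
    - [0,0,-0.6]
    - [0,0,0]
    - [0,0,0]
  yaw: [0,0,0,0]

```text
t: 19.78
ee_pos: [419.9, -305.9, 116.1]
orientation: [2.795, 1.434, 0.0]
ft_force: [-0.4, 0.2, -0.2]
width: 21.5
grasp_force: 30.0
```

play_rows:
  dp:
    - [0,0,0]
    - [0,0,0]
    - [0,0,0]
    - [0,0,0]
    - [0,0,0]
    - [0,0,0]
    - [0,0,0]
    - [0,0,0]
  yaw: [0,0,0,0,0,0,0,0]
  gripper: 0

```text
t: 20.45
ee_pos: [419.8, -305.8, 116.0]
orientation: [-2.795, -1.434, 0.0]
ft_force: [-0.6, -0.2, -0.3]
width: 71.5
grasp_force: 0.0
```

play_rows:
  dp:
    - [0,0,0]
    - [0,0,0]
    - [0,0,0]
    - [0,0,0]
    - [0,0,0]
    - [0,0,0]
  yaw: [0,0,0,0,0,0]

```text
t: 20.95
ee_pos: [419.8, -305.8, 116.0]
orientation: [2.795, 1.434, 0.0]
ft_force: [-0.3, -0.4, 0.1]
width: 87.8
grasp_force: 0.0
```

Rise straight up, then move aside so the cameras can see the stand.

play_rows:
  dp:
    - [0,0,8]
    - [0,0,16]
    - [0,0,22]
    - [0,0,24]
    - [0,0,24]
    - [0,0,24]
    - [0,0,16]
    - [0,0,8]
  yaw: [0,0,0,0,0,0,0,0]

```text
t: 21.62
ee_pos: [420.7, -306.4, 261.0]
orientation: [2.792, 1.432, 0.003]
ft_force: [0.2, -0.5, 0.1]
width: 87.5
grasp_force: 0.0
```

play_rows:
  dp:
    - [5,15,0]
    - [8,25,0]
    - [10,30,0]
    - [8,30,0]
    - [6,30,0]
    - [4,25,0]
    - [2,15,0]
    - [0,0,0]
  yaw: [0,0,0,0,0,0,0,0]

```text
t: 22.28
ee_pos: [462.6, -133.3, 257.7]
orientation: [-2.792, -1.437, 0.001]
ft_force: [-0.1, -0.0, 0.3]
width: 87.7
grasp_force: 0.0
```

Run:
```python
from h import *
p=dishfit(); t=viewer.get_image("top")
for v in (p,t):
    W=cloud(v); hsv=cv2.cvtColor(v["pixels"],cv2.COLOR_RGB2HSV)
    m=((hsv[...,0]<6)|(hsv[...,0]>174))&(hsv[...,1]>150)&(np.hypot(W[...,0]-420,W[...,1]+306)<60)
    q=W[m&(W[...,2]>155)]; print("top of handle",len(q),q.mean(0).round(1)); q=W[m&(W[...,2]<115)]; print("collar",np.median(q,0).round(1))
cv2.imwrite("pics/end.png",np.hstack([cv2.resize(p["pixels"][100:280,110:350],(400,300)),cv2.resize(t["pixels"][120:270,300:500],(400,300))])[:,:,::-1])
```

```text
dish [527.6 -98.9] tcp [ 462.6 -134.6  257.7] [-0.2 -0.1 -0.1] 87.7
top of handle 67 [ 423.3 -305.8  159.8]
collar [ 427.6 -303.6  105.7]
top of handle 0 [nan nan nan]
collar [nan nan nan]<stdin>:6: RuntimeWarning: Mean of empty slice.
  ret = um.true_divide(
  return _methods._mean(a, axis=axis, dtype=dtype,
```

View pics/end.png

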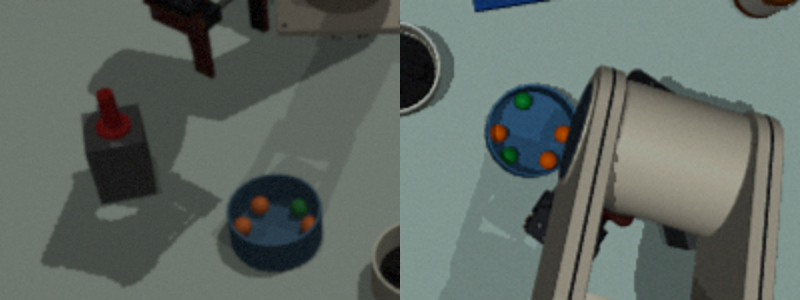

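The rod stands upright with its collar on the stand (crop px (113,125), handle top 160 mm high as at the start). All five beads are in the dish.

```bash
python3 -c "
from h import *
print(ticket.close_job())"
```

```text
the job is handed in; nothing more can be done
None
```

I stirred the beads 3⅔ turns anticlockwise at about 24 mm radius with the tip about 4 mm above the floor, all five beads stayed in the dish, and the rod is back in its stand, upright and released; the job is handed in.

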